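# Close the retaining bar of the stocked paint tray

## Task

Two black wire trays for paint jars lie on the shop's bench, each with its front bar swung open towards the robot. Push the free end of the bar on the tray that holds the jars, so that it swings about its pin and closes across the front of the tray, up to the stop post, still on its pin. Leave the empty tray's bar open as it is, and do not move the single spare jar standing on the bench.

Things in the scene. Friction and masses are not known exactly. Their poses are not given: they have to be found in the camera images.
- stocked_tray: Fixed black wire tray holding six loose jars (33 mm wide, 41 tall); an identical tray is empty. 150 (x) by 230 (y) mm, walls 30 high, front open. Origin: bench under its middle; x front to back, away from robot; y left; z up. At (-85, 110) mm a pivot pin, 10 wide, 45 tall; at (-72, -85) a stop post, 12 wide, 35 tall. Closed, the bar lies along y from the pin, its back on the stop post.
- stocked_bar: Its front bar: black, white and lime tickets, 14 mm thick, 30 tall, about 0.12 kg, loose on the bench. Origin: centre of its end ring (28 wide, 14 hole), on the bench, over the pin; it runs 220 mm along own -y to the free end. -x: ticket face, to push; +x faces the tray; z up. Starts open 23-54 deg clockwise from above; closed, its axes match the tray's. Stays where left.
- empty_bar_tip (a point): Free end of the other, identical bar, on the pin of the empty tray, also swung open: point on the bar's centre line, at its free end, 15 mm above the bench. To be left where it is.
- spare_jar: Single purple paint jar with a white cap, 33 mm across, 41 mm tall, standing loose on the bench to the left of the trays. Origin at the centre of its underside, z up. To be left where it is.
Things that resemble listed ones, but are neither listed nor needed, are in the scene too. Leave any orange look-alike of the stocked_bar alone.

How it is judged (in metres and radians):
At the end, for the whole second after the job is handed in: The stocked tray's bar lies across the tray's front within 10 degrees of the tray's width (y axis), its ring still over the pin (within 10 mm in x and y), flat on the bench and at rest (angle between the y axis of stocked_bar and the y axis of stocked_tray, either way round below 0.175 rad and x of stocked_bar in the frame of stocked_tray between -0.095 and -0.075 m and y of stocked_bar in the frame of stocked_tray between 0.1 and 0.12 m and height (world z) of stocked_bar below 0.01 m and angle between stocked_bar's own z axis and vertical below 0.15 rad and linear speed of stocked_bar below 0.02 m/s and angular speed of stocked_bar below 0.1 rad/s); the robot touches nothing.
It fails at once if the empty tray's bar is moved (its free end by more than 20 mm) (distance of empty_bar_tip from where it was at the start of the episode above 0.02 m).
It fails at once if the spare jar is moved by more than 20 mm or tipped over (distance of spare_jar from where it was at the start of the episode above 0.02 m or angle between spare_jar's own z axis and vertical above 0.5 rad).
It also fails if it takes over 29 s, if anything falls off the work surface, if the arm or the gripper's body presses on something with over 40 N, if the wrist force passes 120 N, or if a joint passes its speed limit or range.

## Robot

A 6-joint arm with a two-finger parallel gripper is mounted at the origin on the work surface. World frame = base frame: x ahead of the robot, y to its left, z up, the work surface at z = 0. Lengths are in mm, angles in rad, forces in N, time in s.
With the tool pointing down it reaches from about 275 to 725 mm from the base axis. Payload 15.9 kg.
Tool frame: the origin (TCP) lies between the finger pads; the fingertips stand 22 mm ahead of it and the grasp point (between the pads) lies 3 mm ahead of it; y points along the fingers, z is the direction in which the jaws open and shut, and the axes are right-handed (so a half turn about y gives the same grasp; the last joint's range is limited). The gripper opens to 85 mm and grips with 20 to 120 N. Pads are 22 mm wide; open, the fingers measure 114 mm over their backs; the gripper's body (76 mm by 85 mm) begins 54 mm behind the grasp point. The pads swing forward as they close: fully open they stand 13 mm farther back than shut.
Start: joints at [-1.178, 0.213, -0.034, 1.323, 0, 1.571], TCP at [191.381, -461.908, 253.306] pointing down, gripper open.
Joint ranges: [-2.98, 2.98], [-0.74, 1.72], [-1.14, 1.35], [-2.1, 2.04], [-1.57, 1.44], [-3.14, 3.14]. Speed limits (rad/s): [1.89, 1.89, 2.39, 2.57, 3.14, 3.14].

## Interface

Orientations are given as a 3x3 rotation matrix whose columns are the frame's x, y, z axes.
In Python, from bench import manip, get_image gives the robot as it stands. The module is installed in compiled form; this text tells all that it offers.
- The arm moves only by the shell command python3 -m jog 'ROWS' [FORCE]. ROWS is JSON, a list of rows, each a list of 3 entries, a list of its own where there are three numbers: the turn, a rotation vector about the tool's x, y, z in rad, then the shift along the tool's x, y, z in cm, then the finger opening in cm, from 0 to 8.54. A call has 1 to 5 rows; each row is the pose to reach, as a shift and turn from the pose measured when the call began, along the tool's axes at that moment; what a row does not reach only later rows make up. A row lasts 1/12 s, in which the tool goes at most 41.7 mm and 7.16 degrees, less where a joint would pass 70% of its speed; a pose out of reach is approached as far as the arm can. A call with a gripper value outside its range is refused whole. The fingers move at their own pace and stop on an object; FORCE is the grip in N (left out, the last holds). Time passes only in rows, so rows that repeat a pose let the fingers close. It gives the time, the measured TCP pose, the force and the opening at its end, in the units of the state.
- manip.get_obs(): the state, without advancing time (a new reading comes with each control period).
- get_image(name): name is "scene" or "top" or "wrist"; returns a dict with "img" (400x640x3 uint8, red, green, blue), "fx", "fy", "cx", "cy" (pixels), "extrinsics" (4x4, takes a point from world to camera coordinates); the wrist camera has in their place "tool_from_camera" (4x4, takes a point from camera to tool coordinates, whose origin is the TCP and whose axes are the tool frame's). Camera axes: x right, y down, z forward; pixel columns grow to the right and rows downward; lengths in mm; the calibration is good to about 2 mm. The wrist camera is an equidistant fisheye: a pixel r from the principal point sees the ray r / f radians off the axis. A picture is of the moment at which its call begins: read the wrist's pose just before it. There is no depth.
- manip.hand_in(): hands the job in, once; it reports no verdict.
The state is a dict: "time_s": time; "qpos": joint angles; "dq": joint speeds; "effort": joint torques, N m; "eef_pos": TCP position; "orientation": TCP orientation; "contact_force": force on the tool from outside, world axes, zero at the start; "wrist_torque": the same for the moment, N m; "grip_width": opening from 0.0 (shut) to 1.0 (fully open).
Only numpy, scipy, OpenCV 4.12 (cv2) and the standard library are available. Lean on these libraries where they do the work, as an engineer would, in place of code of your own. Each camera call takes 0.05 s, during which the arm holds its last target.

## Working session

There is one attempt and no reset: what is moved stays moved. The work goes in short steps, Python scripts to look and compute and a shell command to move; the robot and the scene stay as the last step left them, time stands still between calls to the robot, and variables do not carry over. Pictures are saved under pics/ and viewed, and the job is handed in when it is done.

```bash
mkdir -p pics; python3 - <<'E'
from bench import manip,get_image
import cv2,numpy as np
o=manip.get_obs();print(o)
for n in("scene","top","wrist"):
    d=get_image(n);cv2.imwrite(f"pics/{n}0.png",d["img"][:,:,::-1]);print(n,d["fx"],d["fy"],d["cx"],d["cy"]);print(np.round(d.get("extrinsics",d.get("tool_from_camera")),3))
E
```

```text
{'time_s': 0.0, 'qpos': array([-1.17799514e+00,  2.13338568e-01, -3.50292646e-02,  1.32349279e+00,
       -3.94819818e-05,  1.57080343e+00]), 'dq': array([-8.58380170e-04, -4.90618792e-04, -9.54524341e-05, -1.46653689e-03,
        8.54208339e-04,  1.36110815e-03]), 'effort': array([ 3.21653417e-03, -6.86168861e+01,  4.87117553e+01,  1.77978503e-02,
        1.21674279e-04, -8.18237957e-07]), 'eef_pos': array([ 191.26331883, -461.64745712,  252.8367725 ]), 'orientation': array([[-9.23843153e-01, -4.43862503e-04,  3.82770991e-01],
       [-3.82771247e-01,  9.68123504e-04, -9.23842646e-01],
       [ 3.94895155e-05, -9.99999433e-01, -1.06429207e-03]]), 'contact_force': array([-0.88967453,  0.33824557, -0.46804926]), 'wrist_torque': array([ 0.03934913, -0.0005243 , -0.00683774]), 'grip_width': 1.0025396233255592}
scene 404.01896426404755 404.01896426404755 318.4383742323108 195.08543632389322
[[-7.560000e-01  6.540000e-01  2.300000e-02  3.528600e+02]
 [ 3.360000e-01  4.190000e-01 -8.440000e-01 -1.495200e+02]
 [-5.610000e-01 -6.300000e-01 -5.360000e-01  1.230374e+03]
 [ 0.000000e+00  0.000000e+00  0.000000e+00  1.000000e+00]]
top 402.1106929234185 402.1106929234185 326.20947180924634 196.12207048825096
[[-7.00000e-03 -1.00000e+00  2.00000e-03  6.92460e+01]
 [-9.94000e-01  7.00000e-03 -1.13000e-01  5.19963e+02]
 [ 1.13000e-01 -3.00000e-03 -9.94000e-01  9.57168e+02]
 [ 0.00000e+00  0.00000e+00  0.00000e+00  1.00000e+00]]
wrist 309.70691628693146 309.70691628693146 323.0435549025198 199.017771185517
[[ 1.00000e-03  9.45000e-01  3.28000e-01 -8.50460e+01]
 [-1.00000e-03 -3.28000e-01  9.45000e-01 -1.20187e+02]
 [ 1.00000e+00 -1.00000e-03  1.00000e-03 -8.80000e-02]
 [ 0.00000e+00  0.00000e+00  0.00000e+00  1.00000e+00]]
```

View pics/scene0.png

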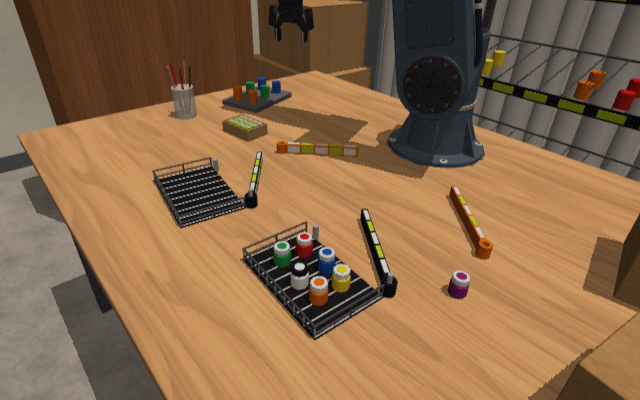

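View pics/top0.png

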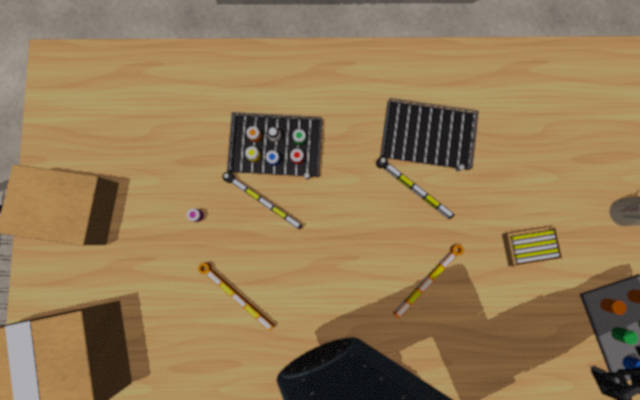

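View pics/wrist0.png

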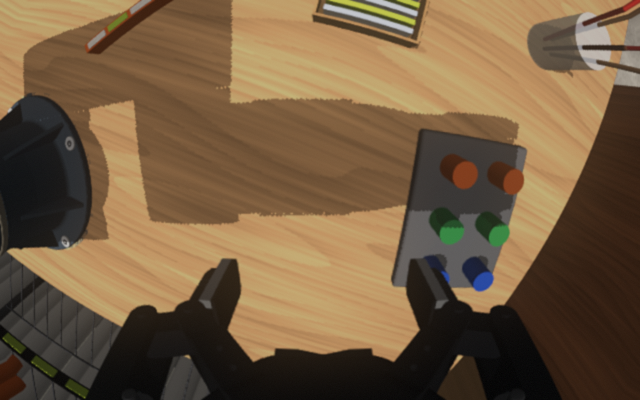

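Top view: the stocked tray is around (275,146) with six jars, and its black bar runs from the pin at (228,177) to the free end at (301,226). 

What could be taken for that bar:
- The empty tray's bar, (382,161)→(453,215).
- The orange bar, (205,268)→(272,326).
- The orange bar, (457,250)→(397,316).

The spare jar is at (194,215). I choose the black bar (228,177)→(301,226) and will check it in a crop.

```bash
cat > h.py <<'E'
from bench import manip,get_image
import cv2,numpy as np
def ray(d,u,v,z):
    E=d["extrinsics"];R=E[:3,:3];c=-R.T@E[:3,3]
    r=R.T@np.array([(u-d["cx"])/d["fx"],(v-d["cy"])/d["fy"],1]);return c+r*(z-c[2])/r[2]
def proj(d,p):
    E=d["extrinsics"];q=E[:3,:3]@np.asarray(p,float)+E[:3,3];return np.array([d["fx"]*q[0]/q[2]+d["cx"],d["fy"]*q[1]/q[2]+d["cy"]])
E
python3 - <<'E'
from h import *
t=get_image("top");s=get_image("scene")
a=cv2.resize(t["img"][100:250,180:340],None,fx=5,fy=4,interpolation=2)[:600]
a=cv2.resize(t["img"][100:250,180:340],None,fx=4,fy=4,interpolation=2)
b=cv2.resize(s["img"][190:340,240:480],None,fx=3.3,fy=3.3,interpolation=2)
cv2.imwrite("pics/tc.png",a[:,:,::-1]);cv2.imwrite("pics/sc.png",b[:,:,::-1])
for n,u,v,z in [("pin",228,177,40),("free",301,226,30),("stop",307,176,35),("ebar pin",382,161,40),("ebar free",453,215,30),("jar",194,215,41),("or1",272,326,30),("or1p",205,268,30),("or2",397,316,30),("or2p",457,250,30)]: print(n,ray(t,u,v,z).round(1))
for n,u,v,z in [("free",365,211,30),("ring",391,282,30),("stop",316,226,35)]: print("scene",n,ray(s,u,v,z).round(1))
E
```

```text
pin [567.9 304.6  40. ]
free [447.7 127.3  30. ]
stop [569.8 112.2  35. ]
ebar pin [604.9 -71.9  40. ]
ebar free [ 471.8 -243.5   30. ]
jar [475.6 384.4  41. ]
or1 [212.3 195.9  30. ]
or1p [348.7 357.8  30. ]
or2 [ 233.  -100.3   30. ]
or2p [ 387.1 -249.6   30. ]
scene free [452.4 136.7  30. ]
scene ring [573.8 313.9  30. ]
scene stop [574.2 115.9  35. ]
```

View pics/tc.png

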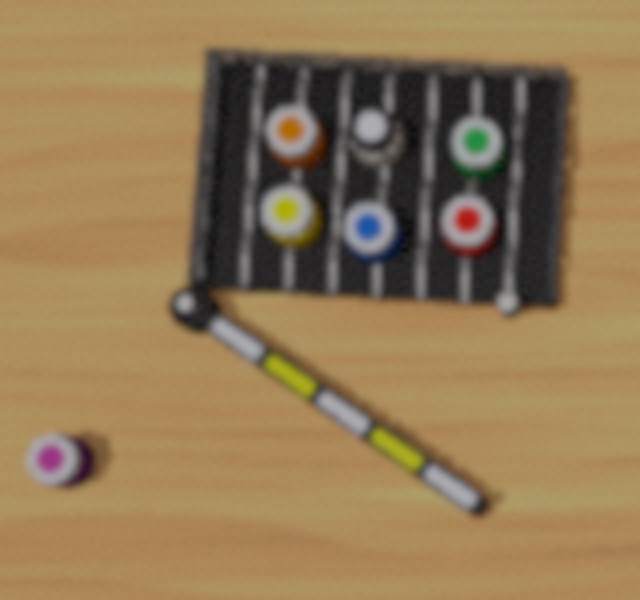

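View pics/sc.png

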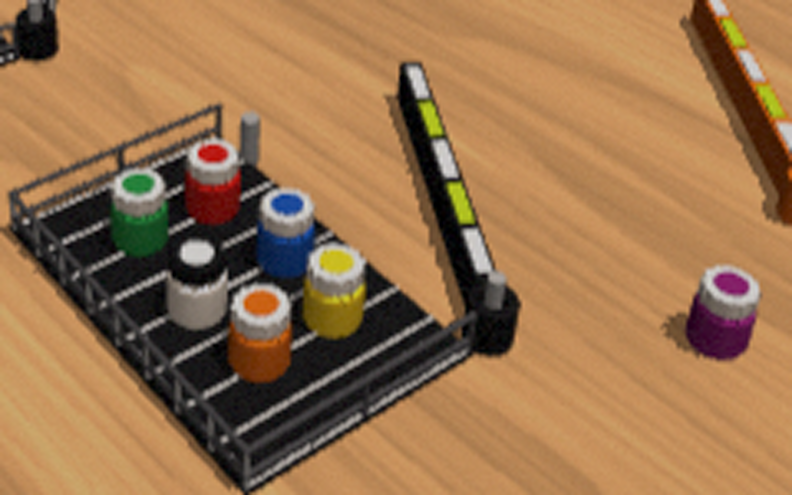

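```bash
cat >> h.py <<'E'
from scipy.spatial.transform import Rotation as Ro
def plan(target,az=None):
    o=manip.get_obs();R=o["orientation"];p=o["eef_pos"]
    print("t",round(o["time_s"],2),"pos",p.round(1),"az z",np.degrees(np.arctan2(R[1,2],R[0,2])).round(1),"F",o["contact_force"].round(1),"q",o["qpos"].round(2),"g",round(o["grip_width"],2))
    if target is not None: print("shift cm",(R.T@(np.array(target)-p)/10).round(2))
    if az is not None:
        a=np.radians(az);z=np.array([np.cos(a),np.sin(a),0]);y=np.array([0,0,-1.]);x=np.cross(y,z)
        print("turn",Ro.from_matrix(R.T@np.c_[x,y,z]).as_rotvec().round(3))
E
python3 - <<'E'
from h import *
t=get_image("top");s=get_image("scene")
for n,pt,ps,z in [("pin",(226.3,175.8),(390,273.5),45),("stop",(307,175.3),(315.8,225),35),("tip",(301,226.7),(364.7,209.8),30)]:
    a,b=ray(t,*pt,z),ray(s,*ps,z)
    P=[d["extrinsics"] for d in(t,s)]
    P=[np.array([[d["fx"],0,d["cx"]],[0,d["fy"],d["cy"]],[0,0,1]])@d["extrinsics"][:3] for d in(t,s)]
    X=cv2.triangulatePoints(*P,np.array(pt,float),np.array(ps,float))[:,0]
    print(n,a.round(1),b.round(1),"tri",(X[:3]/X[3]).round(1))
plan((420,180,252),86)
E
```

```text
pin [570.  307.6  45. ] [572.6 308.3  45. ] tri [570.7 307.6  43.3]
stop [571.5 112.2  35. ] [572.4 113.1  35. ] tri [571.7 112.3  34.2]
tip [446.  127.3  30. ] [449.5 133.1  30. ] tri [445.5 128.3  25.8]
t 0.35 pos [ 191.4 -461.9  253.2] az z -67.5 F [ 0.4 -0.3  0.1] q [-1.18  0.21 -0.03  1.32  0.    1.57] g 1.0
shift cm [-45.69   0.13 -50.55]
turn [ 0.    -2.679 -0.   ]
```

```bash
python3 -m jog '[[[0,-2.68,0],[-45.7,0,-50.5],0],[[0,-2.68,0],[-45.7,0,-50.5],0],[[0,-2.68,0],[-45.7,0,-50.5],0],[[0,-2.68,0],[-45.7,0,-50.5],0],[[0,-2.68,0],[-45.7,0,-50.5],0]]' 40; python3 -c "
from h import *
plan((420,180,252),86)"
```

```text
time_s: 0.77
eef_pos: [261.3, -264.0, 253.3]
orientation: [[-0.521, 0.0, 0.854], [-0.854, -0.0, -0.521], [-0.0, -1.0, 0.0]]
contact_force: [0.9, -1.0, 0.3]
grip_width: 0.304
t 0.77 pos [ 261.3 -264.   253.3] az z -31.4 F [ 0.9 -1.   0.3] q [-0.79 -0.05 -0.32  1.3   0.    1.33] g 0.3
shift cm [-46.16   0.13  -9.57]
turn [-0.    -2.049  0.   ]
```

```bash
python3 -m jog '[[[0,-2.05,0],[-46.2,0,-9.6],0],[[0,-2.05,0],[-46.2,0,-9.6],0],[[0,-2.05,0],[-46.2,0,-9.6],0],[[0,-2.05,0],[-46.2,0,-9.6],0],[[0,-2.05,0],[-46.2,0,-9.6],0]]'; python3 -c "
from h import *
plan((420,180,252),86)"
```

```text
time_s: 1.18
eef_pos: [327.3, -80.7, 253.6]
orientation: [[0.036, 0.001, 0.999], [-0.999, -0.0, 0.036], [0.0, -1.0, 0.001]]
contact_force: [1.3, -1.5, 0.9]
grip_width: 0.002
t 1.18 pos [327.3 -80.7 253.6] az z 2.1 F [ 1.3 -1.5  0.9] q [-0.24 -0.12 -0.39  1.3  -0.    1.29] g 0.0
shift cm [-25.73   0.16  10.2 ]
turn [-1.000e-03 -1.465e+00  1.000e-03]
```

```bash
python3 -m jog '[[[0,-1.46,0],[-25.7,0,10.2],0],[[0,-1.46,0],[-25.7,0,10.2],0],[[0,-1.46,0],[-25.7,0,10.2],0],[[0,-1.46,0],[-25.7,0,10.2],0],[[0,-1.46,0],[-25.7,0,10.2],0]]'; python3 -c "
from h import *
plan((420,180,252),86)"
```

```text
time_s: 1.6
eef_pos: [394.9, 110.7, 253.7]
orientation: [[0.601, 0.001, 0.799], [-0.799, -0.0, 0.601], [0.001, -1.0, 0.001]]
contact_force: [1.9, -1.4, -0.6]
grip_width: 0.001
t 1.6 pos [394.9 110.7 253.7] az z 37.0 F [ 1.9 -1.4 -0.6] q [ 0.27  0.03 -0.25  1.3  -0.    1.2 ] g 0.0
shift cm [-4.03  0.17  6.17]
turn [-0.    -0.856  0.001]
```

```bash
python3 -m jog '[[[0,-0.85,0],[-4,0,6.2],0],[[0,-0.85,0],[-4,0,6.2],0],[[0,-0.85,0],[-4,4,6.2],0],[[0,-0.85,0],[-4,8,6.2],0],[[0,-0.85,0],[-4,11,6.2],0]]'; python3 -c "
from h import *
plan((420,180,33),86)"
```

```text
time_s: 2.02
eef_pos: [419.9, 180.4, 141.2]
orientation: [[0.955, 0.0, 0.295], [-0.295, -0.001, 0.955], [0.0, -1.0, -0.001]]
contact_force: [-0.2, 0.6, -0.4]
grip_width: -0.0
t 2.02 pos [419.9 180.4 141.2] az z 72.8 F [-0.2  0.6 -0.4] q [ 0.41  0.18 -0.37  1.03 -0.    0.71] g -0.0
shift cm [ 0.02 10.82 -0.03]
turn [ 0.001 -0.23   0.   ]
```

```bash
python3 -m jog '[[[0,-0.12,0],[0,3.5,0],0],[[0,-0.23,0],[0,7,0],0],[[0,-0.23,0],[0,9.5,0],0],[[0,-0.23,0],[0,10.8,0],0],[[0,-0.23,0],[0,10.8,0],0]]'; python3 - <<'E'
from h import *
o=manip.get_obs()
plan(None,86)
pin=np.array([571,308.])
for th in (34,28,22,16,10,6,4,3.5):
    a=np.radians(th);d=np.array([-np.sin(a),-np.cos(a)]);n=np.array([-np.cos(a),np.sin(a)])
    P=pin+190*d+(7+13)*n; print(th,P.round(1)); R=o["orientation"];print((R.T@(np.r_[P,33]-o["eef_pos"])/10).round(2))
for n in("scene","wrist"):
    cv2.imwrite(f"pics/{n}1.png",get_image(n)["img"][:,:,::-1])
E
```

```text
time_s: 2.43
eef_pos: [418.0, 179.6, 30.6]
orientation: [[0.998, -0.004, 0.07], [-0.07, -0.002, 0.998], [-0.004, -1.0, -0.003]]
contact_force: [-0.6, -0.1, -0.3]
grip_width: -0.0
t 2.43 pos [418.  179.6  30.6] az z 86.0 F [-0.6 -0.1 -0.3] q [ 0.41  0.3  -0.53  0.75 -0.    0.48] g -0.0
turn [ 0.003  0.    -0.004]
34 [448.2 161.7]
[ 3.13 -0.24 -1.58]
28 [464.1 149.6]
[ 4.81 -0.25 -2.67]
22 [481.3 139.3]
[ 6.59 -0.25 -3.57]
16 [499.4 130.9]
[ 8.45 -0.26 -4.29]
10 [518.3 124.4]
[10.38 -0.26 -4.81]
6 [531.2 121.1]
[11.7  -0.27 -5.04]
4 [537.8 119.9]
[12.36 -0.27 -5.12]
3.5 [539.4 119.6]
[12.53 -0.27 -5.14]
```

View pics/scene1.png

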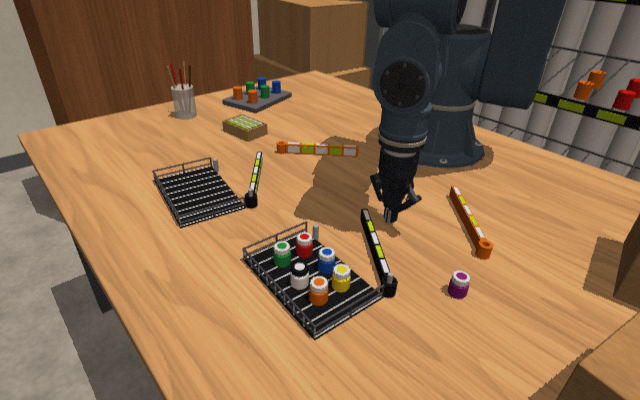

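View pics/wrist1.png

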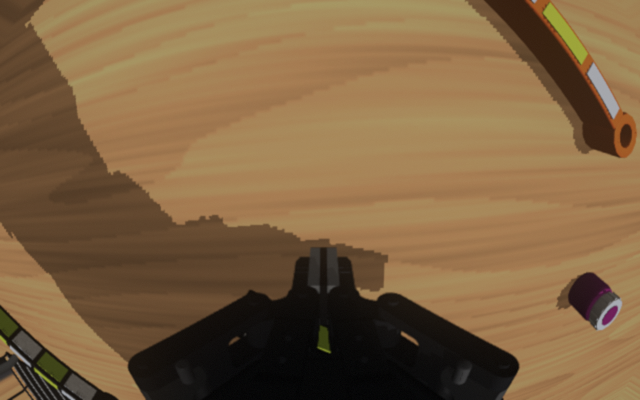

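Scene view: the closed fingers stand at (390,215) on the ticket side of the stocked bar. The wrist view shows the spare jar clear at (595,300). Next I push along the arc.

```bash
python3 -m jog '[[[0,0,0],[1.5,-0.2,-0.8],0],[[0,0,0],[3,-0.2,-1.6],0],[[0,0,0],[4,-0.2,-2.2],0],[[0,0,0],[5,-0.2,-2.8],0],[[0,0,0],[6,-0.2,-3.3],0]]'; python3 -m jog '[[[0,0,0],[0.9,0,-0.4],0],[[0,0,0],[1.8,0,-0.8],0],[[0,0,0],[2.7,0,-1.1],0],[[0,0,0],[3.5,0,-1.3],0],[[0,0,0],[3.5,0,-1.3],0]]'; python3 - <<'E'
from h import *
for P in ((518,124,33),(531,121,33),(538,120,33)): plan(P,86)
cv2.imwrite("pics/scene2.png",get_image("scene")["img"][:,:,::-1])
E
```

```text
time_s: 2.95
eef_pos: [478.5, 142.8, 36.3]
orientation: [[0.998, 0.001, 0.07], [-0.07, -0.0, 0.998], [0.001, -1.0, -0.0]]
contact_force: [-0.5, 1.6, 0.7]
grip_width: -0.0
time_s: 3.37
eef_pos: [514.0, 127.0, 36.3]
orientation: [[0.998, 0.001, 0.071], [-0.071, -0.0, 0.998], [0.001, -1.0, -0.0]]
contact_force: [-0.4, 0.2, 0.2]
grip_width: 0.001
t 3.37 pos [514.  127.   36.3] az z 86.0 F [-0.4  0.2  0.2] q [ 0.24  0.41 -0.33  0.82 -0.    0.31] g 0.0
shift cm [ 0.42  0.33 -0.27]
turn [ 0.    -0.001  0.001]
t 3.37 pos [514.  127.   36.3] az z 86.0 F [-0.4  0.2  0.2] q [ 0.24  0.41 -0.33  0.82 -0.    0.31] g 0.0
shift cm [ 1.74  0.33 -0.48]
turn [ 0.    -0.001  0.001]
t 3.37 pos [514.  127.   36.3] az z 86.0 F [-0.4  0.2  0.2] q [ 0.24  0.41 -0.33  0.82 -0.    0.31] g 0.0
shift cm [ 2.44  0.34 -0.53]
turn [ 0.    -0.001  0.001]
```

View pics/scene2.png

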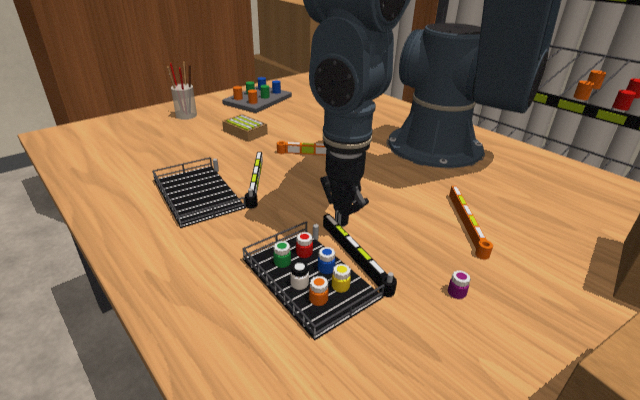

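The bar is swinging as planned. Its free end is now near (328,222), close to the stop post at (316,232), with the ring still on the pin at (390,285). I'll continue slowly to the stop.

```bash
python3 -m jog '[[[0,0,0],[0.6,0.1,-0.2],0],[[0,0,0],[1.2,0.2,-0.4],0],[[0,0,0],[1.8,0.3,-0.5],0],[[0,0,0],[2.2,0.3,-0.5],0],[[0,0,0],[2.2,0.3,-0.5],0]]'; python3 - <<'E'
from h import *
plan((540,120,33),86)
d=get_image("scene")["img"];cv2.imwrite("pics/scene3.png",cv2.resize(d[190:340,240:480],None,fx=3.3,fy=3.3,interpolation=2)[:,:,::-1])
E
```

```text
time_s: 3.83
eef_pos: [535.5, 120.6, 33.1]
orientation: [[0.997, 0.001, 0.071], [-0.071, -0.001, 0.997], [0.001, -1.0, -0.0]]
contact_force: [-0.2, -0.2, -0.6]
grip_width: 0.001
t 3.83 pos [535.5 120.6  33.1] az z 85.9 F [-0.2 -0.2 -0.6] q [ 0.22  0.45 -0.28  0.84 -0.    0.29] g 0.0
shift cm [ 0.45  0.01 -0.03]
turn [ 0.    -0.001  0.001]
```

View pics/scene3.png

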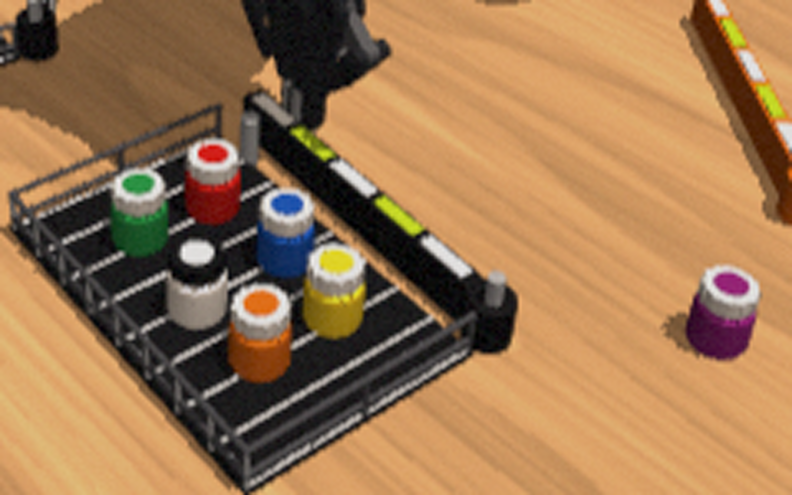

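Crop: the bar is almost against the stop post at (250,140), with a small gap still visible. I'll push a few mm more and watch the force.

```bash
python3 -m jog '[[[0,0,0],[0.2,0,0],0],[[0,0,0],[0.4,0,0],0],[[0,0,0],[0.4,0,0],0]]'; python3 -m jog '[[[0,0,0],[0.2,0,0],0],[[0,0,0],[0.2,0,0],0]]'
```

```text
time_s: 4.13
eef_pos: [539.3, 120.4, 33.2]
orientation: [[0.997, 0.001, 0.071], [-0.071, -0.0, 0.997], [0.001, -1.0, -0.0]]
contact_force: [-0.6, 0.5, 0.3]
grip_width: 0.0
time_s: 4.3
eef_pos: [541.6, 120.3, 33.2]
orientation: [[0.997, 0.001, 0.071], [-0.071, -0.0, 0.997], [0.001, -1.0, -0.0]]
contact_force: [0.3, 0.6, -0.2]
grip_width: 0.001
```

```bash
python3 -m jog '[[[0,0,0],[0.2,0,0],0],[[0,0,0],[0.2,0,0],0]]'; python3 -m jog '[[[0,0,0],[0.2,0,0],0],[[0,0,0],[0.2,0,0],0]]'; python3 - <<'E'
from h import *
d=get_image("scene")["img"];cv2.imwrite("pics/scene4.png",cv2.resize(d[190:340,240:480],None,fx=3.3,fy=3.3,interpolation=2)[:,:,::-1])
E
```

```text
time_s: 4.47
eef_pos: [543.3, 120.2, 33.2]
orientation: [[0.998, 0.0, 0.071], [-0.071, -0.0, 0.998], [0.0, -1.0, -0.0]]
contact_force: [-2.6, -0.2, 1.5]
grip_width: 0.001
time_s: 4.63
eef_pos: [543.6, 120.2, 32.8]
orientation: [[0.998, -0.003, 0.07], [-0.07, 0.0, 0.998], [-0.003, -1.0, -0.0]]
contact_force: [-14.3, 2.0, 9.6]
grip_width: -0.003
```

View pics/scene4.png

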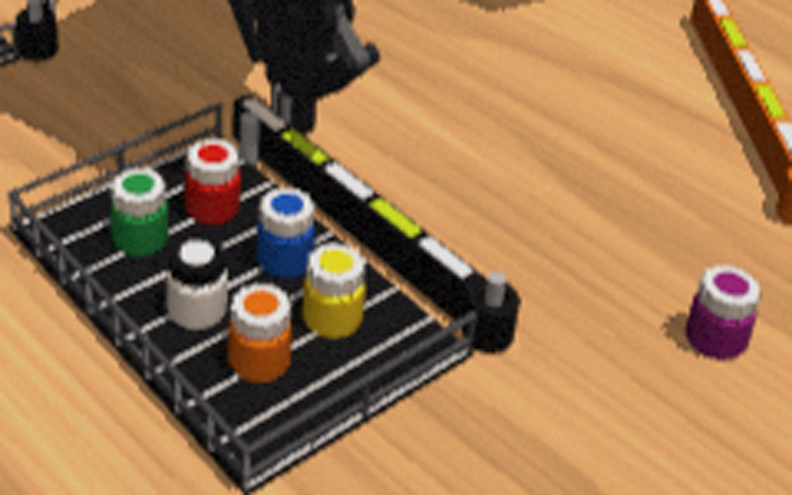

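The force rose to 14 N, so the bar is against the stop post at (250,138). I'll back away straight (the bar stays where left), then lift.

```bash
python3 -m jog '[[[0,0,0],[-0.5,0,0],0],[[0,0,0],[-2,0,0],0],[[0,0,0],[-4.5,0,0],0],[[0,0,0],[-7,0,0],0],[[0,0,0],[-7,0,0],0]]'; python3 -m jog '[[[0,0,0],[-2,-3,0],0],[[0,0,0],[-3,-6,0],0],[[0,0,0],[-4,-10,0],0],[[0,0,0],[-5,-14,0],0],[[0,0,0],[-5,-14,0],0]]'; python3 -m jog '[[[0,0,0],[0,0,-4],0],[[0,0,0],[0,0,-8],0],[[0,0,0],[0,0,-12],0],[[0,0,0],[0,0,-16],0],[[0,0,0],[0,0,-16],0]]'; python3 - <<'E'
from h import *
plan(None)
t=get_image("top");s=get_image("scene")
cv2.imwrite("pics/top5.png",t["img"][:,:,::-1])
cv2.imwrite("pics/scene5.png",s["img"][:,:,::-1])
cv2.imwrite("pics/tc5.png",cv2.resize(t["img"][100:250,180:340],None,fx=4,fy=4,interpolation=2)[:,:,::-1])
E
```

```text
time_s: 5.1
eef_pos: [469.5, 124.9, 32.6]
orientation: [[0.998, -0.006, 0.069], [-0.069, -0.001, 0.998], [-0.006, -1.0, -0.001]]
contact_force: [0.3, -0.3, -0.5]
grip_width: -0.002
time_s: 5.52
eef_pos: [422.1, 129.4, 179.7]
orientation: [[0.998, 0.002, 0.069], [-0.069, 0.002, 0.998], [0.002, -1.0, 0.002]]
contact_force: [1.4, 1.0, 1.3]
grip_width: 0.001
time_s: 5.93
eef_pos: [410.6, -35.8, 179.6]
orientation: [[0.997, 0.003, 0.075], [-0.075, 0.0, 0.997], [0.003, -1.0, 0.0]]
contact_force: [1.0, 1.0, -0.5]
grip_width: -0.001
t 5.93 pos [410.6 -35.8 179.6] az z 85.7 F [ 1.   1.  -0.5] q [-0.09  0.06 -0.4   1.11  0.   -0.01] g -0.0
```

View pics/top5.png

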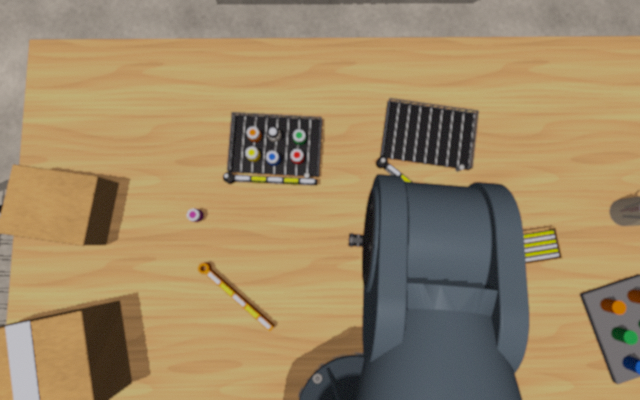

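View pics/tc5.png

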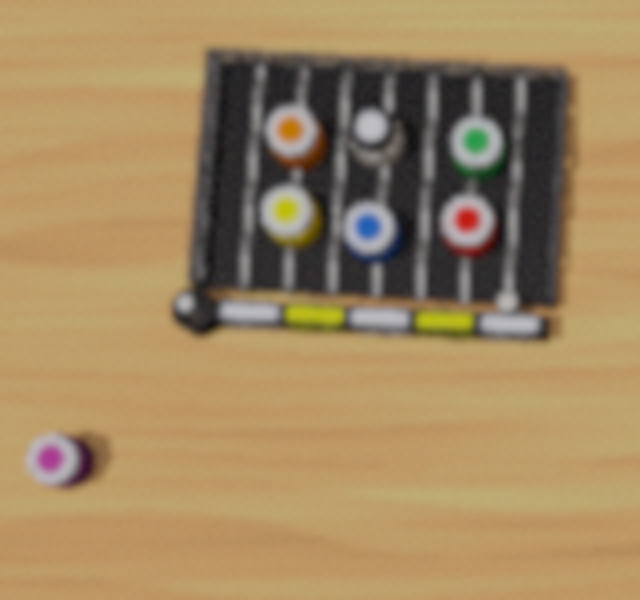

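View pics/scene5.png

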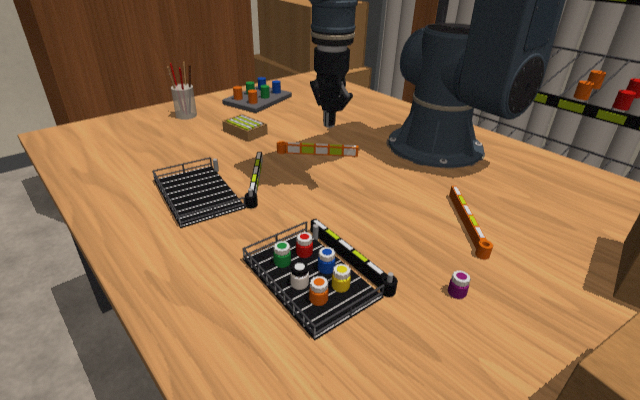

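The top view shows the bar closed along the tray front, from (228,177) to (317,181), touching the stop post and parallel to the tray edge. The ring is on the pin. The spare jar at (194,215) and the empty tray's bar at (258,155) to (251,200) in the scene view haven't moved.

```bash
python3 -c "
from bench import manip
print(manip.get_obs()['dq'].round(3),manip.hand_in())"
```

```text
the job is handed in; nothing more can be done
[0.064 0.006 0.003 0.002 0.006 0.018] None
```

I closed the stocked tray's bar against its stop post with the shut fingers, then backed away, lifted clear and handed in at about 6 s of the 29 s allowed. The hand-in gave no verdict.

- **Bar:** contact force rose to about 17 N as it met the stop post. In the last pictures it lies within about 1° of the tray's edge, flat on the bench, with its ring still over the pin.
- **Things to leave alone:** the empty tray's bar, the spare jar, the jars in the tray and the orange look-alikes appear unmoved. In the last top view the arm hid most of the empty tray's bar and one orange bar, so I checked those two by eye in the scene view only.
- **Disagreement:** my first estimates of the bar's free end from the two cameras differed by up to 10 mm, and by about 7 mm after I refined the pixels. The pin and stop post agreed to within 3 mm.
- **At hand-in:** nothing was touching the robot, though the arm was still settling slightly (joint speed up to 0.06 rad/s).

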